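Tip the glove carton into its taped place

TASK

Put the glove carton ready for the sandwich line. With your fingers, slide the little lidded tub along the bench out of the blue taped place until it stands clear of the tape, then push the standing carton over near its top so that it comes down flat on its back inside the tape, opening upward. Only push, pick nothing up, keep the tub upright and leave the shaker, the timer and the spreader where they are.

Things in the scene. Friction and masses are not known exactly. Their poses are not given: they have to be found in the camera images.
- place: the taped place on the steel bench: a rectangle of flat blue tape 24 mm wide; clear inside it is 280 mm (its x) by 180 mm (its y), over the tape's outer edges 328 by 228 mm. Origin at the centre on the bench; x runs along its length, away from the standing carton (the way the carton is to fall); z up. The bench beside it on its -y side is free for 0.2 m.
- carton: white glove carton with a teal band round its foot, standing on end at the -x end of the taped place, roughly square to it: 60 mm deep (its x), 115 wide (y), 220 high (z), 0.3 to 0.6 kg evenly spread. Origin at the centre of its underside (as it stands). The face with the oval blue opening looks to its -x, its back (+x) toward the taped place.
- carton_face (a point): middle of the carton's face with the opening, 110 mm above the bench while it stands; 60 mm above it when it lies on its back, opening up. Axes as the carton's.
- carton_foot (a point): middle of the lower edge of the carton's back, on the bench and already inside the tape's inner edge. Pushed over gently toward its +x, the carton turns about this edge, hardly slides, and falls by itself once tilted past 15 degrees. Axes as the carton's.
- carton_head (a point): middle of the upper edge of the carton's back, 220 mm above carton_foot along the carton's z. Axes as the carton's.
- tub: small round closed sauce tub, amber with a white lid, standing inside the taped place where the carton has to land: 58 mm high, 60 mm across at the foot widening to 68 mm, lid 72 mm across in its top 10 mm, about 0.16 kg. Origin at the centre of its underside; z up.
- tub_center (a point): centre of the tub, 29 mm above the bench.
- shaker: steel shaker, 70 mm across, 98 mm high, standing beside the taped place, 0.2 to 0.23 m to the +y side of its centre line. Bystander. Origin at the centre of its underside.
- timer: white kitchen timer, 65 x 65 x 30 mm, lying on the same +y side as the shaker. Bystander. Origin at the centre of its underside.
- spreader: sandwich spreader with a black handle, 216 mm long, 14 mm high, 34 mm wide, lying beyond the +x end of the taped place. Bystander. Origin near its middle, on the bench; handle to its -x, steel blade to its +x.
There are look-alikes about, which are no part of the job. Leave any black look-alike of the carton alone.

How it is judged:
By the outcome, as a careful person would: the job done as asked, in the order asked, and still so for the second after the job is handed in, with the robot touching nothing.
It also fails if it takes over 42 s, if anything falls off the work surface, if the arm or the gripper's body presses on something with over 40 N, if the wrist force passes 120 N, or if a joint passes its speed limit or range.

ROBOT

A 7-joint arm with a two-finger parallel gripper is mounted at the origin on the work surface. World frame = base frame: x ahead of the robot, y to its left, z up, the work surface at z = 0. Lengths are in m, angles in rad, forces in N, time in s.
With the tool pointing down it reaches from about 0.425 to 0.925 m from the base axis. Payload 6.8 kg.
Tool frame: the origin (TCP) lies at the very end of the fingers, on their centre line; the grasp point (between the pads) lies 19 mm behind it; z points along the fingers, x is the direction in which the jaws open and shut, and the axes are right-handed (so a half turn about z gives the same grasp; the last joint's range is limited). The gripper opens to 85 mm and grips with 20 to 120 N. Pads are 22 mm wide; open, the fingers measure 114 mm over their backs; the gripper's body (76 mm by 85 mm) begins 54 mm behind the grasp point. The pads swing forward as they close: fully open they stand 13 mm farther back than shut.
Start: joints at [1.003, 0.477, 0.022, 1.555, -0.011, 1.109, -0.083], TCP at [0.3, -0.605, 0.231] pointing down, gripper open.
Joint ranges: [-2.96, 2.96], [-0.34, 2.1], [-1.41, 1.46], [0.24, 2.44], [-1.37, 4.51], [0.17, 1.92], [-2.96, 2.96]. Speed limits (rad/s): [2.39, 2.39, 3.14, 3.14, 3.14, 3.14, 3.14].

INTERFACE

Orientations are given as a rotation vector (axis times angle).
In Python, from bench import get_obs, imaging, hand_in gives the robot as it stands.
- The arm moves only by the tool send_rows, never from a script. Its argument "motion" is a list of rows, each an object with "dp": the shift along the world's x, y, z in m, a list of three; "rot": the turn, a rotation vector about the world's x, y, z in rad, a list of three; "grip": the finger opening in m, from 0 to 0.0854. In form: [{"dp": [dx, dy, dz], "rot": [ax, ay, az], "grip": grip}, ...]. A call has 1 to 20 rows; each row shifts and turns the pose as measured when the row begins; what a row does not reach is not made up. A row lasts 1/8 s, in which the tool goes at most 62.5 mm and 10.7 degrees, less where a joint would pass 70% of its speed; a pose out of reach is approached as far as the arm can. A call is refused whole if a number of a shift passes 0.0625 or a number of a turn 0.188, either way. A call with a gripper value outside its range is refused whole. The fingers move at their own pace and stop on an object; "grip_force" is the grip in N (left out, the last holds). Time passes only in rows, so rows that do not move let the fingers close. It gives the time, the measured TCP pose, the force and the opening at its end, in the units of the state.
- get_obs(): the state, without advancing time (a new reading comes with each control period).
- imaging.grab_frame(name): name is "scene" or "side" or "wrist"; returns a dict with "img" (480x640x3 uint8, red, green, blue), "fx", "fy", "cx", "cy" (pixels), "R" (3x3) and "t" (3): a world point X has camera coordinates R X + t. Camera axes: x right, y down, z forward; pixel columns grow to the right and rows downward; lengths in m; the calibration is good to about 2 mm. A picture is of the moment at which its call begins. There is no depth.
- hand_in(): hands the job in, once; it reports no verdict.
The state is a dict: "clock": time; "joints": joint angles; "qvel": joint speeds; "tau": joint torques, N m; "tcp_pos": TCP position; "orientation": TCP orientation; "contact_force": force on the tool from outside, world axes, zero at the start; "moment": the same for the moment, N m; "grip_width": finger opening in m.
Only numpy, scipy, OpenCV 4.12 (cv2) and the standard library are available. Lean on these libraries where they do the work, as an engineer would, in place of code of your own. Each camera call takes 0.05 s, during which the arm holds its last target. There are 200 camera calls.

## Working session

There is one attempt and no reset: what is moved stays moved. The work goes in short steps, Python scripts to look and compute and a tool call to move; the robot and the scene stay as the last step left them, time stands still between calls to the robot, and variables do not carry over. Pictures are saved under pics/ and viewed, about 8 in all and at most 12, crops included, and the job is handed in when it is done.

Besides the shell and the picture viewer there is one more tool, called after "Emit:" as name(argument=value, ...) on one line, values as JSON. send_rows: Moves the arm, as the interface text tells. Its arguments: {"type":"object","properties":{"motion":{"type":"array","items":{"type":"object","properties":{"dp":{"type":"array","items":{"type":"number"}},"rot":{"type":"array","items":{"type":"number"}},"grip":{"type":"number"}}}},"grip_force":{"type":"number"}},"required":["motion"]}

```bash
mkdir -p pics
cat > h.py <<'E'
import numpy as np,cv2,sys
from bench import get_obs, imaging, hand_in
def save(cam,name):
    f=imaging.grab_frame(cam); cv2.imwrite(f'pics/{name}.png',f['img'][:,:,::-1])
    np.savez(f'pics/{name}.npz',**{k:np.array(f[k]) for k in f}); return f
def px2w(name,uv,z=0.):
    f=np.load(f'pics/{name}.npz'); R,t=f['R'],f['t']; c=-R.T@t
    out=[]
    for u,v in uv:
        d=R.T@np.array([(u-f['cx'])/f['fx'],(v-f['cy'])/f['fy'],1]); s=(z-c[2])/d[2]; out.append(c+s*d)
    return np.array(out)
def w2px(name,X):
    f=np.load(f'pics/{name}.npz'); p=np.atleast_2d(X)@f['R'].T+f['t']
    return np.c_[f['fx']*p[:,0]/p[:,2]+f['cx'],f['fy']*p[:,1]/p[:,2]+f['cy']]
def st():
    o=get_obs(); print({k:np.round(o[k],3).tolist() for k in ('clock','tcp_pos','orientation','contact_force','grip_width','joints')})
E
python3 -c "
from h import *
save('scene','s0');save('side','d0');st()"
```

```text
{'clock': 0.1, 'tcp_pos': [0.299, -0.604, 0.23], 'orientation': [-2.669, 1.656, 0.002], 'contact_force': [0.203, -0.05, 0.145], 'grip_width': 0.085, 'joints': [1.003, 0.478, 0.022, 1.556, -0.011, 1.109, -0.083]}
```

View pics/s0.png

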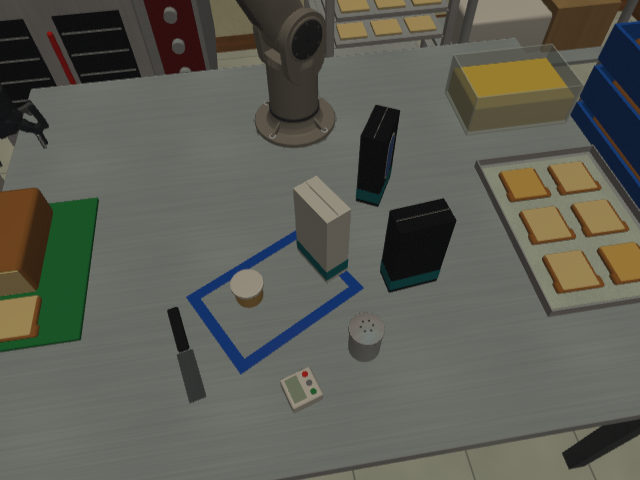

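View pics/d0.png

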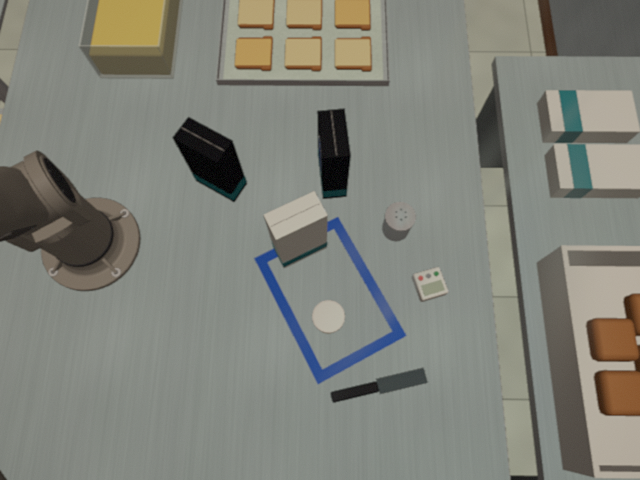

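The scene view shows the white carton at about (322,228), the tub at (247,287) and the tape corners at about (190,297), (242,370), (361,287). The side view shows the tape corners at about (257,260), (337,220), (404,333), (320,382), with the tub lid at (328,317). I'll enlarge the side view next.

```bash
python3 -c "
from h import *
im=cv2.imread('pics/d0.png')[185:405,240:450];cv2.imwrite('pics/d0c.png',cv2.resize(im,None,fx=2.7,fy=2.7,interpolation=cv2.INTER_CUBIC))
im=cv2.imread('pics/s0.png')[170:390,150:410];cv2.imwrite('pics/s0c.png',cv2.resize(im,None,fx=2.7,fy=2.7,interpolation=cv2.INTER_CUBIC))
f=np.load('pics/d0.npz');print(-f['R'].T@f['t'])
# blue tape mask, fit outer rectangle on bench
hsv=cv2.cvtColor(cv2.imread('pics/d0.png'),cv2.COLOR_BGR2HSV);m=cv2.inRange(hsv,(108,150,60),(125,255,255))
m[:185]=0;m[405:]=0;m[:,:240]=0;m[:,450:]=0
v,u=np.nonzero(m);P=px2w('d0',np.c_[u,v])[:,:2];r=cv2.minAreaRect(P.astype(np.float32));print(len(u),r);print(cv2.boxPoints(r));print(w2px('d0',np.c_[cv2.boxPoints(r),np.zeros(4)]))
"
```

```text
[ 0.56222696 -0.37178581  1.18177233]
2247 ((0.5726630091667175, -0.12397453188896179), (0.22353501617908478, 0.3229185938835144), 28.447729110717773)
[[ 0.39747897 -0.03525232]
 [ 0.5513034  -0.31917918]
 [ 0.7478471  -0.21269675]
 [ 0.59402263  0.07123011]]
[[254.85167979 258.57417744]
 [317.9007946  382.67830611]
 [404.84983772 334.94582233]
 [337.13669819 217.43165869]]
```

View pics/d0c.png

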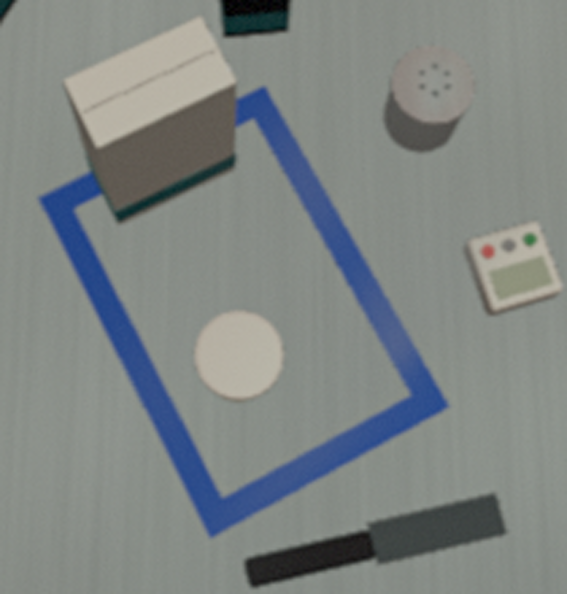

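View pics/s0c.png

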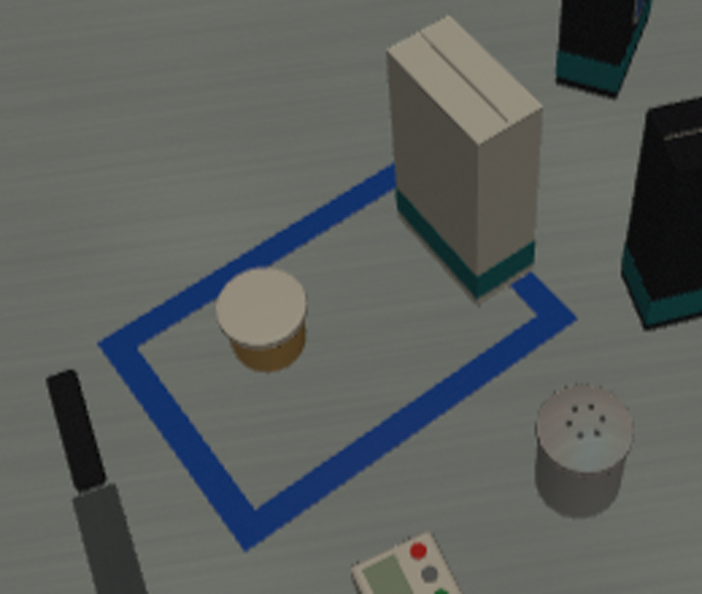

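The side crop shows the tape's outer corners, the carton's top quad (65,80), (203,18), (237,82), (98,143), its foot edge (120,220)-(235,160), and the tub lid centre at (239,355). The scene crop shows the same things from the other side. Measuring from both.

```bash
python3 -c "
from h import *
np.set_printoptions(precision=4,suppress=True)
def D(l,z):return px2w('d0',np.array(l)/2.7+[240-.3,185-.3],z)[:,:2]
def S(l,z):return px2w('s0',np.array(l)/2.7+[150-.3,170-.3],z)[:,:2]
C=D([(40,200),(265,88),(447,404),(212,536)],0);print('tape D',C,'\n S',S([(247,551),(98,345),(577,318)],0))
print('len',np.linalg.norm(C-np.roll(C,-1,0),axis=1))
c=C.mean(0);ex=(C[2]+C[3]-C[0]-C[1]);ex/=np.linalg.norm(ex);ey=np.array([-ex[1],ex[0]]);print('place',c,'yaw',np.degrees(np.arctan2(ex[1],ex[0])),ex,ey)
rel=lambda P:np.c_[(P-c)@ex,(P-c)@ey]
T=D([(65,80),(203,18),(237,82),(98,143)],.22);print('carton top D',T,rel(T)); T2=S([(387,50),(447,16),(541,107),(478,143)],.22);print('S',T2,rel(T2))
F=D([(120,220),(235,160)],0);print('foot',F,rel(F)); F=S([(397,215),(480,301)],0);print('footS',F,rel(F))
print('yaw D',np.degrees(np.arctan2(*(T[2]-T[3])[::-1]))-90,'S',np.degrees(np.arctan2(*(T2[3]-T2[0])[::-1]))-90)
for t in (D([(239,355)],.058),S([(262,307)],.058)):print('tub',t,rel(t))
for n,t in (('shaker',D([(433,82)],.098)),('timer',D([(515,267)],.03)),('spreader',D([(247,570),(505,515)],.01))):print(n,t,rel(t))
"
```

```text
tape D [[ 0.3967 -0.0358]
 [ 0.5958  0.0716]
 [ 0.7488 -0.2113]
 [ 0.552  -0.3203]] 
 S [[ 0.7489 -0.2104]
 [ 0.5518 -0.3195]
 [ 0.5921  0.0754]]
len [0.2262 0.3217 0.225  0.3242]
place [ 0.5733 -0.1239] yaw -61.47906675058834 [ 0.4775 -0.8786] [0.8786 0.4775]
carton top D [[ 0.4414 -0.0058]
 [ 0.543   0.0448]
 [ 0.5688 -0.0064]
 [ 0.4677 -0.0548]] [[-0.1668 -0.0595]
 [-0.1628  0.0539]
 [-0.1055  0.0522]
 [-0.1112 -0.0598]]
S [[ 0.4679 -0.0567]
 [ 0.4411 -0.0069]
 [ 0.5419  0.0458]
 [ 0.567  -0.0047]] [[-0.1094 -0.0605]
 [-0.166  -0.0603]
 [-0.1642  0.0535]
 [-0.1078  0.0513]]
foot [[ 0.4681 -0.0534]
 [ 0.5689  0.0028]] [[-0.1122 -0.0588]
 [-0.1135  0.0567]]
footS [[ 0.4627 -0.0581]
 [ 0.5623 -0.0014]] [[-0.1106 -0.0658]
 [-0.113   0.0489]]
yaw D -64.4293881139217 S -62.319525302883214
tub [[ 0.5728 -0.1814]] [[ 0.0502 -0.0279]]
tub [[ 0.5745 -0.1786]] [[ 0.0486 -0.025 ]]
shaker [[0.7329 0.0413]] [[-0.069   0.2191]]
timer [[ 0.8065 -0.0997]] [[0.0901 0.2164]]
spreader [[ 0.5806 -0.3469]
 [ 0.7907 -0.3019]] [[ 0.1993 -0.1   ]
 [ 0.2602  0.106 ]]
```

Both cameras agree to about 3 mm. The place centre is about (0.573, -0.124) with yaw about -61.5°. The carton foot is at place x = -0.111, y = -0.004. The tub is at place (0.049, -0.026). My plan is to straddle-push the tub along place -y, with the tool tilted so the tips push below the lid, then knock the carton over.

Emit:
send_rows(motion=[{"dp": [0.035, 0.046, 0], "rot": [0, 0, 0.037], "grip": 0.04}, {"dp": [0.035, 0.046, 0], "rot": [0, 0, 0], "grip": 0.04}, {"dp": [0.035, 0.046, 0], "rot": [0, 0, 0], "grip": 0.04}, {"dp": [0.035, 0.046, 0], "rot": [0, 0, 0], "grip": 0.04}, {"dp": [0.035, 0.046, 0], "rot": [0, 0, 0], "grip": 0.04}, {"dp": [0.035, 0.046, 0], "rot": [0, 0, 0], "grip": 0.04}, {"dp": [0.035, 0.046, 0], "rot": [0, 0, 0], "grip": 0.04}, {"dp": [0.035, 0.046, 0], "rot": [0, 0, 0], "grip": 0.04}, {"dp": [0.035, 0.046, 0], "rot": [0, 0, 0], "grip": 0.04}, {"dp": [0.035, 0.046, 0], "rot": [0, 0, 0], "grip": 0.04}, {"dp": [0, 0, 0], "rot": [-0.083, 0.154, 0], "grip": 0.04}, {"dp": [0, 0, 0], "rot": [-0.083, 0.154, 0], "grip": 0.04}, {"dp": [0, 0, 0], "rot": [0, 0, 0], "grip": 0.04}])

```text
clock: 1.72
tcp_pos: [0.6518, -0.1264, 0.2242]
orientation: [2.418, -1.445, -0.275]
contact_force: [0.4, 0.1, -0.2]
grip_width: 0.0406
```

```bash
python3 -c "
from h import *
from scipy.spatial.transform import Rotation as R
st();print(R.from_rotvec(get_obs()['orientation']).as_matrix().round(3))
for l in ([(322,196),(347,192)],[(197,178),(235,198)]):print(px2w('d0',l,0).round(3)[:,:2])"
```

```text
{'clock': 1.725, 'tcp_pos': [0.652, -0.126, 0.224], 'orientation': [2.418, -1.445, -0.275], 'contact_force': [0.4, 0.129, -0.248], 'grip_width': 0.041, 'joints': [0.069, 0.645, -0.092, 1.34, 0.217, 1.494, -1.144]}
[[ 0.472 -0.822 -0.319]
 [-0.881 -0.443 -0.165]
 [-0.006  0.359 -0.933]]
[[0.556 0.128]
 [0.619 0.139]]
[[0.241 0.174]
 [0.34  0.121]]
```

Emit:
send_rows(motion=[{"dp": [0.004, -0.008, -0.05], "rot": [0, 0, 0], "grip": 0.04}, {"dp": [0, 0, -0.05], "rot": [0, 0, 0], "grip": 0.04}, {"dp": [0, 0, -0.05], "rot": [0, 0, 0], "grip": 0.04}, {"dp": [0, 0, -0.04], "rot": [0, 0, 0], "grip": 0.04}, {"dp": [0, 0, -0.018], "rot": [0, 0, 0], "grip": 0.04}, {"dp": [0, 0, 0], "rot": [0, 0, 0], "grip": 0.04}])

```text
clock: 2.48
tcp_pos: [0.6546, -0.141, 0.014]
orientation: [2.42, -1.462, -0.261]
contact_force: [1.0, -0.1, 0.5]
grip_width: 0.0398
```

```bash
python3 -c "
from h import *
st();save('scene','s1');save('side','d1')
a=cv2.imread('pics/s1.png')[150:400,140:420];b=cv2.imread('pics/d1.png')[150:400,230:460]
cv2.imwrite('pics/c1.png',cv2.resize(np.hstack([a,b]),None,fx=1.56,fy=1.56,interpolation=cv2.INTER_CUBIC))"
```

```text
{'clock': 2.475, 'tcp_pos': [0.655, -0.141, 0.014], 'orientation': [2.42, -1.462, -0.261], 'contact_force': [1.04, -0.069, 0.454], 'grip_width': 0.04, 'joints': [0.086, 0.86, -0.084, 1.453, 0.253, 1.158, -1.205]}
```

View pics/c1.png

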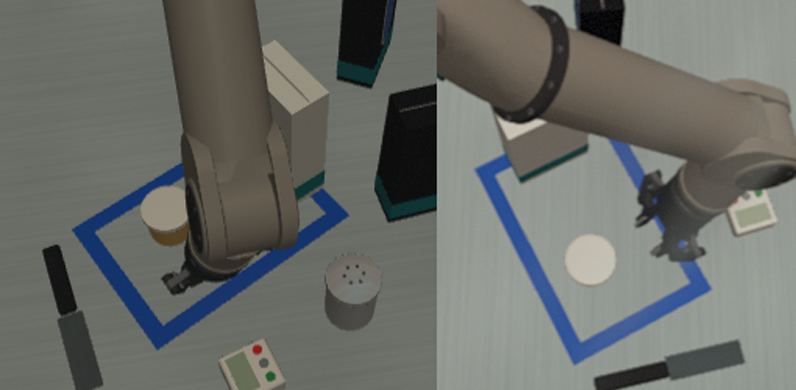

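The fingers are down beyond the tub on the +y side, with their tips at z = 14 mm. The tub is still standing, and nothing is being touched. Now I'll push gently along place -y.

Emit:
send_rows(motion=[{"dp": [-0.013, -0.007, 0], "rot": [0, 0, 0], "grip": 0.04}, {"dp": [-0.011, -0.006, 0], "rot": [0, 0, 0], "grip": 0.04}, {"dp": [-0.011, -0.006, 0], "rot": [0, 0, 0], "grip": 0.04}, {"dp": [-0.011, -0.006, 0], "rot": [0, 0, 0], "grip": 0.04}, {"dp": [-0.011, -0.006, 0], "rot": [0, 0, 0], "grip": 0.04}, {"dp": [-0.011, -0.006, 0], "rot": [0, 0, 0], "grip": 0.04}, {"dp": [-0.011, -0.006, 0], "rot": [0, 0, 0], "grip": 0.04}, {"dp": [-0.011, -0.006, 0], "rot": [0, 0, 0], "grip": 0.04}])

```text
clock: 3.58
tcp_pos: [0.5635, -0.1929, 0.0205]
orientation: [2.426, -1.466, -0.247]
contact_force: [0.5, 0.9, 0.1]
grip_width: 0.0404
```

```bash
python3 -c "
from h import *
st();save('side','d2');save('scene','s2')
a=cv2.imread('pics/s2.png')[150:400,140:420];b=cv2.imread('pics/d2.png')[150:400,230:460]
cv2.imwrite('pics/c2.png',cv2.resize(np.hstack([a,b]),None,fx=1.56,fy=1.56,interpolation=cv2.INTER_CUBIC))"
```

```text
{'clock': 3.575, 'tcp_pos': [0.564, -0.193, 0.021], 'orientation': [2.426, -1.466, -0.247], 'contact_force': [0.506, 0.874, 0.071], 'grip_width': 0.04, 'joints': [0.168, 0.739, -0.073, 1.692, 0.286, 1.017, -1.168]}
```

View pics/c2.png

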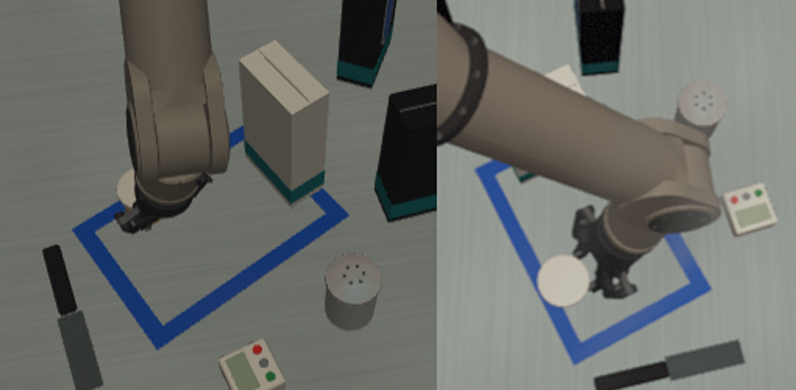

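The tub slides upright, cradled by the two fingers, and the force is about 1 N. The tips have risen slightly, so I'll correct that as I continue.

Emit:
send_rows(motion=[{"dp": [-0.011, -0.006, -0.002], "rot": [0, 0, 0], "grip": 0.04}, {"dp": [-0.011, -0.006, -0.001], "rot": [0, 0, 0], "grip": 0.04}, {"dp": [-0.011, -0.006, -0.001], "rot": [0, 0, 0], "grip": 0.04}, {"dp": [-0.011, -0.006, -0.001], "rot": [0, 0, 0], "grip": 0.04}, {"dp": [-0.011, -0.006, -0.001], "rot": [0, 0, 0], "grip": 0.04}, {"dp": [-0.011, -0.006, -0.001], "rot": [0, 0, 0], "grip": 0.04}, {"dp": [-0.011, -0.006, -0.001], "rot": [0, 0, 0], "grip": 0.04}, {"dp": [-0.011, -0.006, -0.001], "rot": [0, 0, 0], "grip": 0.04}, {"dp": [-0.011, -0.006, -0.001], "rot": [0, 0, 0], "grip": 0.04}, {"dp": [-0.006, -0.003, -0.001], "rot": [0, 0, 0], "grip": 0.04}, {"dp": [0, 0, 0], "rot": [0, 0, 0], "grip": 0.04}])

```text
clock: 5.05
tcp_pos: [0.4522, -0.2543, 0.0099]
orientation: [2.427, -1.468, -0.243]
contact_force: [1.2, 0.3, 1.8]
grip_width: 0.0399
```

```bash
python3 -c "
from h import *
st();save('side','d3');save('scene','s3')
a=cv2.imread('pics/s3.png')[150:400,110:420];b=cv2.imread('pics/d3.png')[150:400,200:400]
cv2.imwrite('pics/c3.png',cv2.resize(np.hstack([a,b]),None,fx=1.56,fy=1.56,interpolation=cv2.INTER_CUBIC))"
```

```text
{'clock': 5.05, 'tcp_pos': [0.452, -0.254, 0.01], 'orientation': [2.427, -1.468, -0.243], 'contact_force': [1.228, 0.309, 1.777], 'grip_width': 0.04, 'joints': [0.277, 0.651, -0.041, 1.926, 0.341, 0.85, -1.11]}
```

View pics/c3.png

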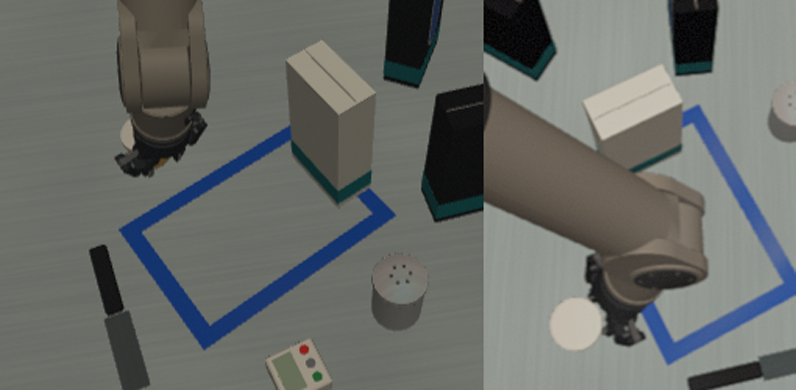

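The tub stands clear of the tape on the -y side. Next I back off, rise, bring the tool upright, close the fingers and check the tub.

Emit:
send_rows(motion=[{"dp": [0.026, 0.014, 0.003], "rot": [0, 0, 0], "grip": 0.04}, {"dp": [0.035, 0.019, 0.003], "rot": [0, 0, 0], "grip": 0.04}, {"dp": [0.01, 0.005, 0.05], "rot": [0, 0, 0], "grip": 0.04}, {"dp": [0, 0, 0.06], "rot": [0, 0, 0], "grip": 0.04}, {"dp": [0, 0, 0.06], "rot": [0, 0, 0], "grip": 0.0}, {"dp": [0, 0, 0.06], "rot": [0.083, -0.154, 0], "grip": 0.0}, {"dp": [0, 0, 0.06], "rot": [0.083, -0.154, 0], "grip": 0.0}, {"dp": [0, 0, 0.02], "rot": [0, 0, 0], "grip": 0.0}, {"dp": [0, 0, 0], "rot": [0, 0, 0], "grip": 0.0}])

```text
clock: 6.28
tcp_pos: [0.5189, -0.2131, 0.3313]
orientation: [-2.688, 1.615, -0.002]
contact_force: [-0.0, 0.3, -0.7]
grip_width: 0.0003
```

```bash
python3 -c "
from h import *
from scipy.spatial.transform import Rotation as R
np.set_printoptions(precision=4,suppress=True)
st();print(R.from_rotvec(get_obs()['orientation']).as_matrix().round(3))
save('side','d4');save('scene','s4')
c=np.array([.573,-.124]);ex=np.array([.4775,-.8786]);ey=np.array([.8786,.4775])
p=px2w('d3',[(259,358)],.058)[:,:2]-c;print('tub rel',p@ex,p@ey)
P=get_obs()['tcp_pos'][:2]-c;print('tcp rel',P@ex,P@ey)
"
```

```text
{'clock': 6.275, 'tcp_pos': [0.519, -0.213, 0.331], 'orientation': [-2.688, 1.615, -0.002], 'contact_force': [-0.047, 0.279, -0.654], 'grip_width': 0.0, 'joints': [0.39, 0.214, -0.129, 1.699, 0.023, 1.228, -0.826]}
[[ 0.47  -0.883  0.004]
 [-0.883 -0.469  0.005]
 [-0.002 -0.006 -1.   ]]
tub rel [0.0598] [-0.2004]
tcp rel 0.05188014420639794 -0.09037784592033565
```

Emit:
send_rows(motion=[{"dp": [-0.011, 0.055, 0], "rot": [0, 0, 0], "grip": 0.0}, {"dp": [-0.011, 0.055, 0], "rot": [0, 0, 0], "grip": 0.0}, {"dp": [-0.011, 0.055, 0], "rot": [0, 0, 0], "grip": 0.0}, {"dp": [-0.011, 0.055, 0], "rot": [0, 0, 0], "grip": 0.0}, {"dp": [-0.011, 0.055, 0], "rot": [0, 0, 0], "grip": 0.0}, {"dp": [0, 0, 0], "rot": [0, 0, 0], "grip": 0.0}])

```text
clock: 7.12
tcp_pos: [0.4555, 0.0725, 0.3143]
orientation: [2.691, -1.605, -0.04]
contact_force: [0.8, -1.3, -0.6]
grip_width: -0.0001
```

```bash
python3 -c "
from h import *
from scipy.spatial.transform import Rotation as R
st();print(R.from_rotvec(get_obs()['orientation']).as_matrix().round(3))
c=np.array([.573,-.124]);ex=np.array([.4775,-.8786]);ey=np.array([.8786,.4775])
P=get_obs()['tcp_pos'][:2]-c;print('tcp rel',P@ex,P@ey)
save('side','d5');save('scene','s5')
a=cv2.imread('pics/s5.png')[90:390,110:420];b=cv2.imread('pics/d5.png')[90:390,200:420]
cv2.imwrite('pics/c5.png',cv2.resize(np.hstack([a,b]),None,fx=1.5,fy=1.5,interpolation=cv2.INTER_CUBIC))
"
```

```text
{'clock': 7.125, 'tcp_pos': [0.456, 0.073, 0.314], 'orientation': [2.691, -1.605, -0.04], 'contact_force': [0.756, -1.287, -0.638], 'grip_width': -0.0, 'joints': [0.063, 0.08, -0.365, 1.899, 0.016, 1.192, -1.383]}
[[ 0.475 -0.879 -0.026]
 [-0.88  -0.475  0.006]
 [-0.018  0.02  -1.   ]]
tcp rel -0.2287549088669526 -0.009373462474071316
```

View pics/c5.png

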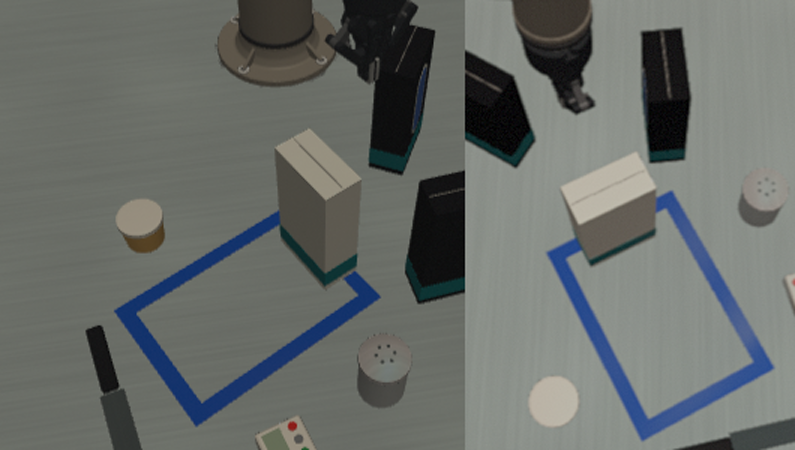

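The tub stands upright outside the tape. The carton is untouched, and the closed fingers are behind its opening face, clear of the black cartons. Descending to z ≈ 0.185.

Emit:
send_rows(motion=[{"dp": [0.005, 0.003, -0.045], "rot": [0, 0, 0], "grip": 0.0}, {"dp": [0, 0, -0.045], "rot": [0, 0, 0], "grip": 0.0}, {"dp": [0, 0, -0.034], "rot": [0, 0, 0], "grip": 0.0}, {"dp": [0, 0, 0], "rot": [0, 0, 0], "grip": 0.0}])

```text
clock: 7.72
tcp_pos: [0.4618, 0.0647, 0.1838]
orientation: [2.673, -1.622, -0.044]
contact_force: [-0.2, 0.9, 1.2]
grip_width: -0.0002
```

```bash
cat > r.py <<'E'
from h import *
st()
c=np.array([.573,-.124]);ex=np.array([.4775,-.8786]);ey=np.array([.8786,.4775])
P=get_obs()['tcp_pos'][:2]-c;print('tcp rel',P@ex,P@ey)
E
python3 r.py
```

```text
{'clock': 7.725, 'tcp_pos': [0.462, 0.065, 0.184], 'orientation': [2.673, -1.622, -0.044], 'contact_force': [-0.151, 0.886, 1.231], 'grip_width': -0.0, 'joints': [0.047, 0.232, -0.356, 2.047, 0.087, 0.908, -1.447]}
tcp rel -0.21886178865987346 -0.0075941897274889114
```

Emit:
send_rows(motion=[{"dp": [0.006, -0.009, 0], "rot": [0, 0, 0], "grip": 0.0}, {"dp": [0.006, -0.009, 0], "rot": [0, 0, 0], "grip": 0.0}, {"dp": [0.005, -0.009, 0], "rot": [0, 0, 0], "grip": 0.0}, {"dp": [0.005, -0.009, 0], "rot": [0, 0, 0], "grip": 0.0}, {"dp": [0.005, -0.009, 0], "rot": [0, 0, 0], "grip": 0.0}, {"dp": [0.005, -0.009, 0], "rot": [0, 0, 0], "grip": 0.0}])

```text
clock: 8.48
tcp_pos: [0.4991, 0.0057, 0.188]
orientation: [2.674, -1.628, -0.035]
contact_force: [-0.2, -1.0, 0.1]
grip_width: 0.0002
```

```bash
python3 r.py; python3 -c "
from h import *
save('side','d6');save('scene','s6')
a=cv2.imread('pics/s6.png')[90:390,110:420];b=cv2.imread('pics/d6.png')[90:390,200:420]
cv2.imwrite('pics/c6.png',cv2.resize(np.hstack([a,b]),None,fx=1.5,fy=1.5,interpolation=cv2.INTER_CUBIC))"
```

```text
{'clock': 8.475, 'tcp_pos': [0.499, 0.006, 0.188], 'orientation': [2.674, -1.628, -0.035], 'contact_force': [-0.164, -0.951, 0.148], 'grip_width': 0.0, 'joints': [0.133, 0.272, -0.311, 1.979, 0.094, 0.93, -1.32]}
tcp rel -0.1492832439983158 -0.002973833099838972
```

View pics/c6.png

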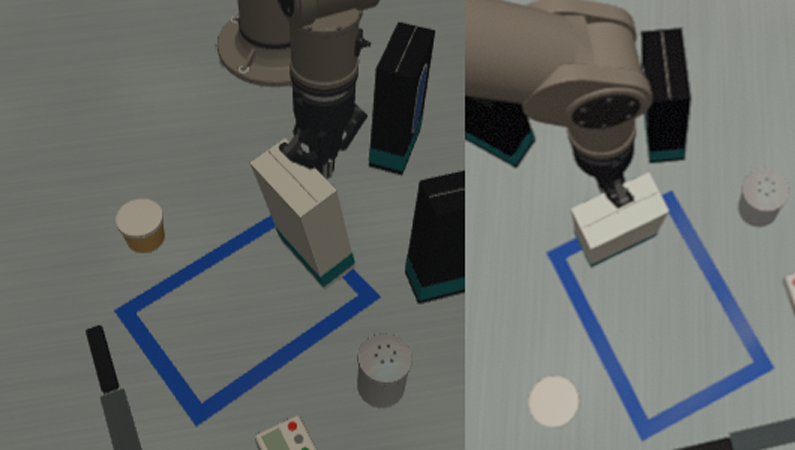

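The carton is tipping about its foot edge by roughly 10°, with no slide visible. I'll push past the balance point, stop, and let it fall.

Emit:
send_rows(motion=[{"dp": [0.005, -0.009, 0], "rot": [0, 0, 0], "grip": 0.0}, {"dp": [0.005, -0.009, 0], "rot": [0, 0, 0], "grip": 0.0}, {"dp": [0.005, -0.008, 0], "rot": [0, 0, 0], "grip": 0.0}, {"dp": [0.003, -0.006, 0], "rot": [0, 0, 0], "grip": 0.0}, {"dp": [0, 0, 0], "rot": [0, 0, 0], "grip": 0.0}, {"dp": [0, 0, 0], "rot": [0, 0, 0], "grip": 0.0}, {"dp": [0, 0, 0], "rot": [0, 0, 0], "grip": 0.0}, {"dp": [0, 0, 0], "rot": [0, 0, 0], "grip": 0.0}, {"dp": [0, 0, 0], "rot": [0, 0, 0], "grip": 0.0}, {"dp": [0, 0, 0], "rot": [0, 0, 0], "grip": 0.0}, {"dp": [0, 0, 0], "rot": [0, 0, 0], "grip": 0.0}, {"dp": [0, 0, 0], "rot": [0, 0, 0], "grip": 0.0}])

```text
clock: 10.07
tcp_pos: [0.518, -0.0282, 0.1876]
orientation: [2.674, -1.627, -0.036]
contact_force: [0.3, 0.4, 0.0]
grip_width: 0.0002
```

```bash
python3 r.py; python3 -c "
from h import *
save('side','d7');save('scene','s7')
a=cv2.imread('pics/s7.png')[90:390,110:420];b=cv2.imread('pics/d7.png')[90:390,200:420]
cv2.imwrite('pics/c7.png',cv2.resize(np.hstack([a,b]),None,fx=1.5,fy=1.5,interpolation=cv2.INTER_CUBIC))"
```

```text
{'clock': 10.075, 'tcp_pos': [0.518, -0.028, 0.188], 'orientation': [2.674, -1.627, -0.036], 'contact_force': [0.295, 0.38, 0.049], 'grip_width': 0.0, 'joints': [0.178, 0.302, -0.288, 1.937, 0.098, 0.942, -1.252]}
tcp rel -0.11044802824609276 -0.0025950382764058687
```

View pics/c7.png

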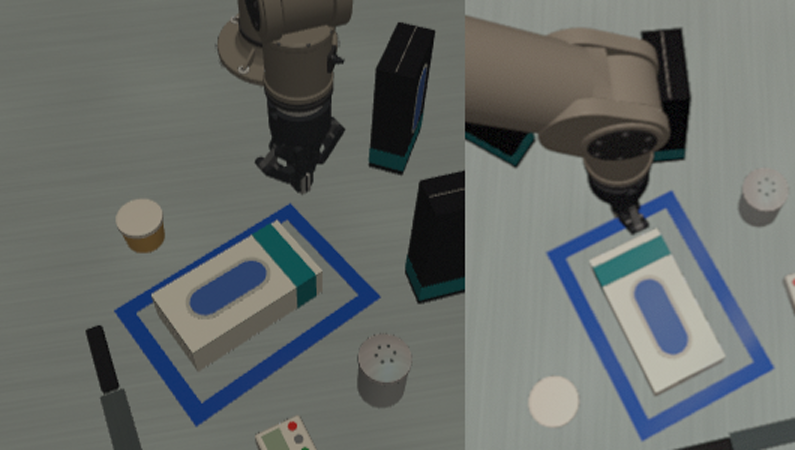

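The carton lies flat on its back inside the tape with the opening up. I'll raise the arm, measure once more and hand in.

Emit:
send_rows(motion=[{"dp": [0, 0, 0.05], "rot": [0, 0, 0], "grip": 0.0}, {"dp": [0, 0, 0.05], "rot": [0, 0, 0], "grip": 0.0}, {"dp": [0, 0, 0], "rot": [0, 0, 0], "grip": 0.0}, {"dp": [0, 0, 0], "rot": [0, 0, 0], "grip": 0.0}])

```text
clock: 10.68
tcp_pos: [0.5169, -0.0283, 0.2893]
orientation: [2.673, -1.627, -0.039]
contact_force: [0.3, -0.1, -0.2]
grip_width: -0.0001
```

```bash
python3 r.py; python3 -c "
from h import *
c=np.array([.573,-.124]);ex=np.array([.4775,-.8786]);ey=np.array([.8786,.4775])
p=px2w('d7',np.array([(591,262),(657,230),(723,356),(657,392)])/1.5+[-110,90],.06)[:,:2]-c;print(np.c_[p@ex,p@ey].round(3))
p=px2w('d7',np.array([(554,401)])/1.5+[-110,90],.058)[:,:2]-c;print('tub',p@ex,p@ey)
hand_in()"
```

```text
{'clock': 10.675, 'tcp_pos': [0.517, -0.028, 0.289], 'orientation': [2.673, -1.627, -0.039], 'contact_force': [0.295, -0.122, -0.221], 'grip_width': -0.0, 'joints': [0.192, 0.197, -0.294, 1.821, 0.056, 1.16, -1.214]}
tcp rel -0.11086275330234178 -0.003613430048860823
[[-0.099 -0.061]
 [-0.097  0.051]
 [ 0.117  0.045]
 [ 0.117 -0.064]]
tub [0.05889611] [-0.19917581]
the job is handed in; nothing more can be done
```

The job is done and handed in at about 10.7 s. I slid the tub out along the taped place's -y side with two fingers, then pushed the standing carton over near its top.

- **Tub:** it stands upright with its centre about 199 mm to the -y side of the place's centre line. That leaves roughly 49 mm between its lid and the outer edge of the tape.
- **Carton:** it lies on its back with the opening up. In the place's axes it spans x from -99 to +117 mm and y from -64 to +51 mm, inside the clear ±140 by ±90 mm.
- **Bystanders:** in the last picture the shaker, timer, spreader and black cartons look undisturbed, judged by eye only.
- **Arm:** it ended raised and touching nothing, and the wrist force read about 2 N or less at every reading.

**Measurement differences:** the two cameras agreed to about 3 mm on the tape and tub, and to about 6 mm on the carton's foot edge. The tape measured about 5 mm shorter than stated. The lying carton measured about 10 mm further along +x than its foot edge did beforehand. That may be a small slide or measuring error. None of this comes near the clearances above, and no check failed.

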